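Ratchet up the red current clamp

TASK

Tighten the current clamp that has the red knob: its ratchet handle grips the nut when turned clockwise (seen from above) and spins loose over it anticlockwise, and it now stands almost at its clockwise stop, so swing it back anticlockwise first and then clockwise until the nut's white pointer lies inside the green arc. The nut cannot be backed off, so do not overshoot the arc. Leave the black-knobbed clamp alone, and let go of the handle when done.

Things in the scene. Friction and masses are not known exactly. Their poses are not given: they have to be found in the camera images.
- red_clamp: Clamp to tighten: fixed black block 136 x 136 x 30 mm, red stripe on the robot-side (-x) face, copper tongue out of the far face. Origin: centre of its underside, on the vertical axis of nut and handle; z up. Above it a dial (31 mm high), a brass toothed nut (radius 32 mm, 20 teeth, to 48 mm) and the steel handle, an arm 18 mm wide, its top at 58 mm (63 mm at the axis).
- red_handle (a joint): Turn of the red handle, rad, clockwise from above: 0 and 2.0 are its stops. Seen from the axis it points at pi + 1.0 - value, anticlockwise from the block's +x (pi: toward the robot). Starts at 1.65 to 1.9. Clockwise it pushes the nut, after up to 0.32 rad of play while its orange pawl finds a tooth, with 3 to 5 N at the knob; anticlockwise it clicks over the teeth under 2 N. Stays where left.
- red_knob (a point): Red knob upright on the end of the red handle: 22 mm diameter, from 59 to 111 mm above the table, free to spin about its own vertical axis, which lies 110 mm from the clamp's axis. Point: on the knob's axis, 89 mm above the table, a good height to grip.
- red_nut (a joint): Angle of the red clamp's nut, rad, growing clockwise from above. Its white pointer, 5 mm wide, reaching 62 mm from the axis, points to the clamp's far side, at 0.75 minus this value anticlockwise from the block's +x. Starts at -0.1 to 0.3. The green arc on the dial, 49 to 61 mm from the axis, spans 0.75 to 1.40. Stiff (0.35 N m); turns only with the handle's clockwise strokes.
- black_knob (a point): Black knob of the other, like clamp (black stripe), which must not be turned. Point: on the knob's axis, 89 mm above the table; it too stands 110 mm from its clamp's axis, on the robot's side of it.

How it is judged:
On the way:
1. the red handle is swung back anticlockwise (its knob more than 50 mm from where it started) while the nut has not reached the arc (distance of red_knob from where it was at the start of the episode above 0.05 m and value of joint red_nut below 0.7 rad), for 0.1 s.
At the end, for the whole second after the job is handed in: the red clamp's nut stands still with its white pointer inside the green arc (nut angle 0.73 to 1.42 rad), and the gripper touches nothing (value of joint red_nut between 0.73 and 1.42 rad and velocity of joint red_nut below 0.05 rad/s).
It fails at once if the black-knobbed handle is moved (its knob more than 25 mm) (distance of black_knob from where it was at the start of the episode above 0.025 m).
It also fails if it takes over 45 s, if anything falls off the work surface, if the arm or the gripper's body presses on something with over 40 N, if the wrist force passes 120 N, or if a joint passes its speed limit or range.

ROBOT

A 6-joint arm with a two-finger parallel gripper is mounted at the origin on the work surface. World frame = base frame: x ahead of the robot, y to its left, z up, the work surface at z = 0. Lengths are in m, angles in rad, forces in N, time in s.
With the tool pointing down it reaches from about 0.3 to 0.75 m from the base axis. Payload 8.5 kg.
Tool frame: the origin (TCP) lies at the very end of the fingers, on their centre line; the grasp point (between the pads) lies 19 mm behind it; z points along the fingers, y is the line along which they close (so a half turn about z gives the same grasp; the last joint's range is limited). The gripper opens to 88 mm and grips with 3 to 60 N. Pads are 18 mm wide; open, the fingers measure 123 mm over their backs; the gripper's body (75 mm by 187 mm) begins 45 mm behind the grasp point.
Start: joints at [-1.366, 0.381, 1.297, -0, 1.464, -0.215], TCP at [0.224, -0.502, 0.239] pointing down, gripper open.
Joint ranges: [-3.11, 3.11], [-0.89, 2.33], [0.22, 2.48], [-1.42, 4.56], [0.17, 2.85], [-2.88, 2.88]. Speed limits (rad/s): [2.39, 2.39, 3.14, 3.14, 3.14, 3.14].

INTERFACE

Orientations are given as a unit quaternion [x, y, z, w].
In Python, from bench import env, grab_frame, get_calibration, ticket gives the robot as it stands.
- The arm moves only by the tool play_rows, never from a script. Its argument "series" is a list of rows, each an object of numbers: "fingers": the closure, from -1 (fully open) to 1 (shut); "tx", "ty", "tz": the shift along the tool's x, y, z in m; "wx", "wy", "wz": the turn, a rotation vector about the tool's x, y, z in rad. In form: [{"fingers": .., "tx": .., "ty": .., "tz": .., "wx": .., "wy": .., "wz": ..}, ...]. A call has 1 to 12 rows; each row shifts and turns the commanded pose from where the row before left it, along the tool's axes as they then stand; what a row does not reach is not made up. A row lasts 1/12 s, in which the tool goes at most 41.7 mm and 7.16 degrees, less where a joint would pass 70% of its speed; a pose out of reach is approached as far as the arm can. A call with a gripper value outside its range is refused whole. The fingers move at their own pace and stop on an object; "newtons" is the grip in N (left out, the last holds). Time passes only in rows, so rows that do not move let the fingers close. It gives the time, the measured TCP pose, the force, the opening and the grip force at its end, in the units of the state.
- env.read_state(): the state, without advancing time (a new reading comes with each control period).
- grab_frame(name): name is "scene" or "top" or "wrist"; returns (picture, depth): 400x640x3 uint8, blue, green, red; 400x640 float32, m along the optical axis (not along the pixel's ray), 0 where there is no reading.
- get_calibration(name): a dict with "vertical_fov" (degrees; the focal length in pixels is half the picture's height over the tangent of half this angle, whatever the lens; pixels are square), "cx", "cy" (the principal point, pixels), "pose" (4x4, takes a point from camera to world coordinates). Camera axes: x right, y up, looking along -z (the intrinsics and any distortion apply to the point x, -y, -z); pixel columns grow to the right and rows downward; lengths in m; the calibration is good to about 2 mm. A picture is of the moment at which its call begins: read the wrist's pose just before it. get_calibration takes no time and is no camera call; for the wrist camera it gives the pose at the moment of the call.
- ticket.job_done(): hands the job in; it is judged then, once.
The state is a dict: "clock": time; "joints": joint angles; "joint_vel": joint speeds; "joint_efforts": joint torques, N m; "tool_pos": TCP position; "tcp_rot": TCP orientation; "wrist_force": force on the tool from outside, world axes, zero at the start; "torque": the same for the moment, N m; "gripper_width": opening from 0.0 (shut) to 1.0 (fully open); "gripper_force": force on a finger pad.
Only numpy, scipy, OpenCV 4.12 (cv2) and the standard library are available. Lean on these libraries where they do the work, as an engineer would, in place of code of your own. Each camera call takes 0.05 s, during which the arm holds its last target. There are 200 camera calls.

## Working session

There is one attempt and no reset: what is moved stays moved. The work goes in short steps, Python scripts to look and compute and a tool call to move; the robot and the scene stay as the last step left them, time stands still between calls to the robot, and variables do not carry over. Pictures are saved under pics/ and viewed, at most 10 in all, crops included, and the job is handed in when it is done.

Besides the shell and the picture viewer there is one more tool, called as name([rows], argument=value, ...), one row to a line, values as JSON. play_rows: Moves the arm, as the interface text tells. Its arguments: {"type":"object","properties":{"series":{"type":"array"},"newtons":{"type":"number"}},"required":["series"]}

```bash
mkdir -p pics; cat > h.py <<'E'
import numpy as np, cv2
from bench import env, grab_frame, get_calibration, ticket
def ray(c,u,v,z):
    """pixel -> world point at height z"""
    f=200/np.tan(np.radians(c["vertical_fov"])/2); T=np.array(c["pose"])
    d=T[:3,:3]@np.array([(u-c["cx"])/f,-(v-c["cy"])/f,-1]); o=T[:3,3]
    return o+d*(z-o[2])/d[2]
E
python3 - <<'E'
from h import *
s=env.read_state(); print(s)
for n in("top","scene"):
    c=get_calibration(n); print(c)
    p,d=grab_frame(n); cv2.imwrite(f"pics/{n}0.png",p); np.save(f"{n}0.npy",d)
E
```

```text
{'clock': 0.0, 'joints': array([-1.36629926e+00,  3.81194850e-01,  1.29822729e+00, -4.13863283e-06,
        1.46357753e+00, -2.15295710e-01]), 'joint_vel': array([-0.00146038, -0.00110348,  0.00022937,  0.00078389,  0.00095052,
       -0.00086386]), 'joint_efforts': array([-7.06300525e-04, -4.37940359e+01, -2.24550587e+01,  7.12880585e-02,
        3.53998994e-02, -1.05813861e-04]), 'tool_pos': array([ 0.22410816, -0.50198022,  0.23814967]), 'tcp_rot': array([ 9.78052220e-01,  2.08358729e-01,  1.74121245e-06, -7.03510986e-04]), 'wrist_force': array([-0.1627901 , -0.49069807,  0.07713237]), 'torque': array([0.01315265, 0.00294535, 0.02019335]), 'gripper_force': 0.0, 'gripper_width': 1.0013786444779131}
{'vertical_fov': 55.47734240391323, 'cx': 323.6723394924173, 'cy': 199.03300378549568, 'pose': array([[-0.02043386,  0.99185542, -0.12571903,  0.45411175],
       [-0.99964075, -0.02245008, -0.01464149, -0.05790508],
       [-0.01734465,  0.12537468,  0.99195784,  0.79713855],
       [ 0.        ,  0.        ,  0.        ,  1.        ]])}
{'vertical_fov': 53.53980999310609, 'cx': 313.9868900114196, 'cy': 195.33356059748155, 'pose': array([[-0.36206303, -0.69392417,  0.62239828,  0.97678577],
       [ 0.93213524, -0.26533356,  0.24641833,  0.12061823],
       [-0.00585248,  0.66937833,  0.74289864,  0.60461158],
       [ 0.        ,  0.        ,  0.        ,  1.        ]])}
```

View pics/top0.png

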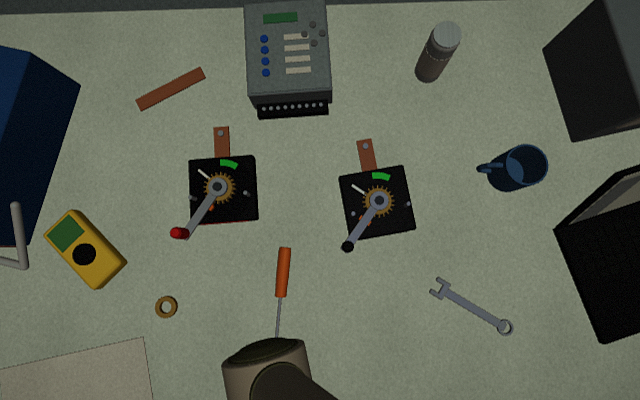

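```bash
python3 - <<'E'
import cv2
p=cv2.imread("pics/top0.png")[120:250,160:290]
cv2.imwrite("pics/c0.png",cv2.resize(p,None,fx=4.6,fy=4.6,interpolation=cv2.INTER_CUBIC))
E
```

```text
(no output)
```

View pics/c0.png

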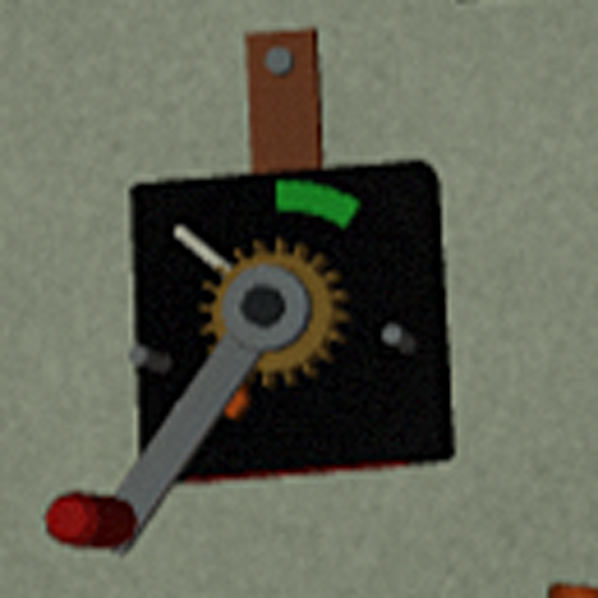

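The crop shows the red clamp's axis at (217.2,186.3), red knob top at about (175.7,233), pointer tip at (198.7,170), green arc to the right of it, block corners clear.

```bash
python3 - <<'E'
from h import *
c=get_calibration("top"); g=lambda u,v,z: ray(c,160+u/4.6,120+v/4.6,z)
A=g(263,305,.063); K=g(72,520,.111); P=g(178,230,.04)
C=[g(*q,.03) for q in((133,185),(437,162),(455,458),(141,482))]
B=np.mean(C,0); print("axis",A,"block",B,"knob",K,np.hypot(*(K-A)[:2]))
x1=C[0]-C[3];x2=C[1]-C[2]; yaw=[np.arctan2(x[1],x[0]) for x in(x1,x2)]; l=[np.hypot(*x[:2]) for x in(x1,x2)]
w=[np.arctan2(*( (C[0]-C[1])[:2]*[-1,1])),np.arctan2(*((C[3]-C[2])[:2]*[-1,1]))]
print(yaw,w,l)
y=np.mean(yaw+w)
a=np.arctan2(*(K-A)[1::-1]); print("handle value",(np.pi+1-(a-y))%(2*np.pi))
a=np.arctan2(*(P-A)[1::-1]); print("nut",.75-(a-y),np.hypot(*(P-A)[:2]),"yaw",y)
print("black",ray(c,347.5,246,.111), ray(c,379,200,.063))
E
```

```text
axis [0.57708005 0.16154574 0.063     ] block [0.57547759 0.15863068 0.03      ] knob [0.48508122 0.22146747 0.111     ] 0.1097925225096167
[np.float64(0.05068860786220019), np.float64(0.06171770139649705)] [np.float64(0.052442451171972305), np.float64(0.05457943331794104)] [np.float64(0.13411420635238763), np.float64(0.1338225834743201)]
handle value 1.6321676507481793
nut -0.062030580591329376 0.05932016365350482 yaw 0.054857048437152646
black [ 0.45543925 -0.08866664  0.111     ] [ 0.54283456 -0.15437759  0.063     ]
```

play_rows([
  {"fingers":-1,"wz":0.105},
  {"wz":0.105,"fingers":-1},
  {"wz":0.105,"fingers":-1},
  {"wz":0.105,"fingers":-1},
  {"fingers":-1,"tx":0.01,"ty":-0.03},
  {"fingers":-1,"tx":0.01,"ty":-0.03},
  {"fingers":-1,"tx":0.01,"ty":-0.03},
  {"fingers":-1,"tx":0.01,"ty":-0.03},
  {"fingers":-1,"tx":0.01,"ty":-0.03},
  {"fingers":-1,"tx":0.01,"ty":-0.03},
  {"fingers":-1,"tx":0.01,"ty":-0.03},
  {"fingers":-1,"tx":0.01,"ty":-0.03},
], newtons=30)

```text
validation failed for argument at $.se...
```

play_rows([
  {"fingers":-1,"tx":0.01,"ty":-0.03},
  {"fingers":-1,"tx":0.01,"ty":-0.03},
  {"fingers":-1,"tx":0.01,"ty":-0.03},
  {"fingers":-1,"tx":0.01,"ty":-0.03},
  {"fingers":-1,"tx":0.01,"ty":-0.03},
  {"fingers":-1,"tx":0.01,"ty":-0.03},
  {"fingers":-1,"tx":0.01,"ty":-0.03},
  {"fingers":-1,"tx":0.01,"ty":-0.03},
  {"fingers":-1,"tx":0.01,"ty":-0.03},
  {"fingers":-1,"tx":0.01,"ty":-0.03},
  {"fingers":-1,"tx":0.01,"ty":-0.03},
  {"fingers":-1,"tx":0.01,"ty":-0.03},
])

```text
validation failed for argument at $.se...
```

play_rows([
  {"fingers":-1,"tx":0,"ty":0,"tz":0,"wx":0,"wy":0,"wz":0.105},
  {"fingers":-1,"tx":0,"ty":0,"tz":0,"wx":0,"wy":0,"wz":0.105},
  {"fingers":-1,"tx":0,"ty":0,"tz":0,"wx":0,"wy":0,"wz":0.105},
  {"fingers":-1,"tx":0,"ty":0,"tz":0,"wx":0,"wy":0,"wz":0.105},
  {"fingers":-1,"tx":0.01,"ty":-0.03,"tz":0,"wx":0,"wy":0,"wz":0},
  {"fingers":-1,"tx":0.01,"ty":-0.03,"tz":0,"wx":0,"wy":0,"wz":0},
  {"fingers":-1,"tx":0.01,"ty":-0.03,"tz":0,"wx":0,"wy":0,"wz":0},
  {"fingers":-1,"tx":0.01,"ty":-0.03,"tz":0,"wx":0,"wy":0,"wz":0},
  {"fingers":-1,"tx":0.01,"ty":-0.03,"tz":0,"wx":0,"wy":0,"wz":0},
  {"fingers":-1,"tx":0.01,"ty":-0.03,"tz":0,"wx":0,"wy":0,"wz":0},
  {"fingers":-1,"tx":0.01,"ty":-0.03,"tz":0,"wx":0,"wy":0,"wz":0},
  {"fingers":-1,"tx":0.01,"ty":-0.03,"tz":0,"wx":0,"wy":0,"wz":0},
], newtons=30)

```text
clock: 1.1
tool_pos: [0.3043, -0.2606, 0.2386]
tcp_rot: [1.0, -0.0, -0.0, -0.0]
wrist_force: [0.0, -0.3, 0.5]
gripper_width: 1.001
gripper_force: 0.0
```

play_rows([
  {"fingers":-1,"tx":0.014,"ty":-0.036,"tz":0,"wx":0,"wy":0,"wz":0},
  {"fingers":-1,"tx":0.014,"ty":-0.036,"tz":0,"wx":0,"wy":0,"wz":0},
  {"fingers":-1,"tx":0.014,"ty":-0.036,"tz":0,"wx":0,"wy":0,"wz":0},
  {"fingers":-1,"tx":0.014,"ty":-0.036,"tz":0,"wx":0,"wy":0,"wz":0},
  {"fingers":-1,"tx":0.014,"ty":-0.036,"tz":0,"wx":0,"wy":0,"wz":0},
  {"fingers":-1,"tx":0.014,"ty":-0.036,"tz":0,"wx":0,"wy":0,"wz":0},
  {"fingers":-1,"tx":0.014,"ty":-0.036,"tz":0,"wx":0,"wy":0,"wz":0},
  {"fingers":-1,"tx":0.014,"ty":-0.036,"tz":0,"wx":0,"wy":0,"wz":0},
  {"fingers":-1,"tx":0.014,"ty":-0.036,"tz":0,"wx":0,"wy":0,"wz":0},
  {"fingers":-1,"tx":0.014,"ty":-0.036,"tz":0,"wx":0,"wy":0,"wz":0},
  {"fingers":-1,"tx":0.014,"ty":-0.036,"tz":0,"wx":0,"wy":0,"wz":0},
  {"fingers":-1,"tx":0,"ty":0,"tz":0,"wx":0,"wy":0,"wz":0},
])

```text
clock: 2.1
tool_pos: [0.4592, 0.1386, 0.2382]
tcp_rot: [1.0, 0.003, -0.0, -0.001]
wrist_force: [-0.8, -1.0, -0.3]
gripper_width: 0.997
gripper_force: 0.0
```

```bash
python3 - <<'E'
from h import *
print(env.read_state()["tool_pos"]); c=get_calibration("wrist"); np.save("cw1.npy",c,allow_pickle=True); print(c)
p,d=grab_frame("wrist"); cv2.imwrite("pics/w1.png",p); np.save("w1.npy",d)
E
```

```text
[0.45922602 0.13855344 0.23821515]
{'vertical_fov': 61.6603836805986, 'cx': 321.33347600381825, 'cy': 203.32317054354957, 'pose': array([[ 4.54424602e-03,  9.57124861e-01,  2.89640037e-01,
         5.34175380e-01],
       [-9.99988526e-01,  4.78856710e-03, -1.34866497e-04,
         1.38316488e-01],
       [-1.51604483e-03, -2.89636101e-01,  9.57135639e-01,
         3.84027863e-01],
       [ 0.00000000e+00,  0.00000000e+00,  0.00000000e+00,
         1.00000000e+00]])}
```

View pics/w1.png

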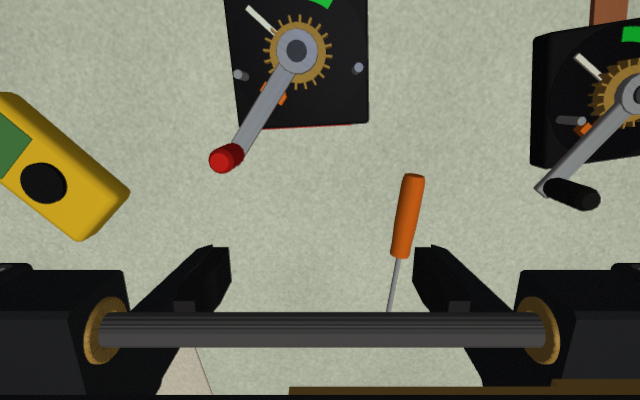

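Wrist view: red knob top at about (221,161), hub centre at (297,51), pointer tip at (248,9), multimeter at left and low.

```bash
python3 - <<'E'
from h import *
c=np.load("cw1.npy",allow_pickle=True).item()
K=ray(c,221,161,.111);A=ray(c,297,51,.063);print(K,A,np.hypot(*(K-A)[:2]),ray(c,248,9,.04))
d=np.load("w1.npy");print(c["pose"][2][3],d[161,221],d[51,297])
E
```

```text
[0.48741387 0.22082123 0.111     ] [0.57696182 0.16041047 0.063     ] 0.10801988741400323 [0.61504544 0.20614219 0.04      ]
0.3840278632703881 0.2741422 0.29455492
```

play_rows([
  {"fingers":-1,"tx":0.009,"ty":-0.028,"tz":0,"wx":0,"wy":0,"wz":0},
  {"fingers":-1,"tx":0.009,"ty":-0.028,"tz":0,"wx":0,"wy":0,"wz":0},
  {"fingers":-1,"tx":0.009,"ty":-0.027,"tz":0,"wx":0,"wy":0,"wz":0},
  {"fingers":-1,"tx":0,"ty":0,"tz":0.035,"wx":0,"wy":0,"wz":0},
  {"fingers":-1,"tx":0,"ty":0,"tz":0.035,"wx":0,"wy":0,"wz":0},
  {"fingers":-1,"tx":0,"ty":0,"tz":0.035,"wx":0,"wy":0,"wz":0},
  {"fingers":-1,"tx":0,"ty":0,"tz":0,"wx":0,"wy":0,"wz":0},
  {"fingers":-1,"tx":0,"ty":0,"tz":0,"wx":0,"wy":0,"wz":0},
])

```text
clock: 2.82
tool_pos: [0.4849, 0.2157, 0.1335]
tcp_rot: [1.0, -0.001, -0.001, 0.0]
wrist_force: [0.0, -0.4, 0.6]
gripper_width: 1.0
gripper_force: 0.0
```

play_rows([
  {"fingers":-1,"tx":0.001,"ty":-0.005,"tz":0.021,"wx":0,"wy":0,"wz":0},
  {"fingers":-1,"tx":0,"ty":0,"tz":0.021,"wx":0,"wy":0,"wz":0},
  {"fingers":-1,"tx":0,"ty":0,"tz":0.021,"wx":0,"wy":0,"wz":0},
  {"fingers":1,"tx":0,"ty":0,"tz":0,"wx":0,"wy":0,"wz":0},
  {"fingers":1,"tx":0,"ty":0,"tz":0,"wx":0,"wy":0,"wz":0},
  {"fingers":1,"tx":0,"ty":0,"tz":0,"wx":0,"wy":0,"wz":0},
  {"fingers":1,"tx":0,"ty":0,"tz":0,"wx":0,"wy":0,"wz":0},
  {"fingers":1,"tx":0,"ty":0,"tz":0,"wx":0,"wy":0,"wz":0},
  {"fingers":1,"tx":0,"ty":0,"tz":0,"wx":0,"wy":0,"wz":0},
  {"fingers":1,"tx":0,"ty":0,"tz":0,"wx":0,"wy":0,"wz":0},
  {"fingers":1,"tx":0,"ty":0,"tz":0,"wx":0,"wy":0,"wz":0},
  {"fingers":1,"tx":0,"ty":0,"tz":0,"wx":0,"wy":0,"wz":0},
], newtons=25)

```text
clock: 3.82
tool_pos: [0.4863, 0.2217, 0.0709]
tcp_rot: [1.0, -0.0, 0.0, -0.0]
wrist_force: [0.2, 0.4, -0.5]
gripper_width: 0.344
gripper_force: 0.0
```

```bash
python3 - <<'E'
import numpy as np
# anticlockwise arc 2.556 -> 4.10 in 12 x 2 rows
A=np.array([.577,.161]); t=np.linspace(2.556,4.08,25); p=.1095*np.c_[np.cos(t),np.sin(t)]
for i,(a,b) in enumerate(np.diff(p,axis=0)): print(i,round(a,4),round(-b,4))
E
```

```text
0 -0.0037 0.0059
1 -0.0033 0.0061
2 -0.0029 0.0063
3 -0.0025 0.0065
4 -0.0021 0.0066
5 -0.0016 0.0068
6 -0.0012 0.0068
7 -0.0008 0.0069
8 -0.0003 0.0069
9 0.0001 0.007
10 0.0006 0.0069
11 0.001 0.0069
12 0.0014 0.0068
13 0.0019 0.0067
14 0.0023 0.0066
15 0.0027 0.0064
16 0.0031 0.0062
17 0.0035 0.006
18 0.0039 0.0058
19 0.0042 0.0055
20 0.0046 0.0052
21 0.0049 0.0049
22 0.0052 0.0046
23 0.0055 0.0043
```

play_rows([
  {"fingers":1,"tx":0,"ty":0,"tz":0,"wx":0,"wy":0,"wz":0},
  {"fingers":1,"tx":0,"ty":0,"tz":0,"wx":0,"wy":0,"wz":0},
  {"fingers":1,"tx":0,"ty":0,"tz":0,"wx":0,"wy":0,"wz":0},
  {"fingers":1,"tx":0,"ty":0,"tz":0,"wx":0,"wy":0,"wz":0},
  {"fingers":1,"tx":0,"ty":0,"tz":0,"wx":0,"wy":0,"wz":0},
  {"fingers":1,"tx":0,"ty":0,"tz":0,"wx":0,"wy":0,"wz":0},
])

```text
clock: 4.32
tool_pos: [0.4863, 0.2218, 0.0708]
tcp_rot: [1.0, -0.0, -0.0, -0.0]
wrist_force: [-1.0, 1.1, 0.7]
gripper_width: 0.242
gripper_force: 25.0
```

Gripped on 21–22 mm, the knob's diameter. Swing back anticlockwise.

play_rows([
  {"fingers":1,"tx":-0.0037,"ty":0.0059,"tz":0,"wx":0,"wy":0,"wz":0},
  {"fingers":1,"tx":-0.0033,"ty":0.0061,"tz":0,"wx":0,"wy":0,"wz":0},
  {"fingers":1,"tx":-0.0029,"ty":0.0063,"tz":0,"wx":0,"wy":0,"wz":0},
  {"fingers":1,"tx":-0.0025,"ty":0.0065,"tz":0,"wx":0,"wy":0,"wz":0},
  {"fingers":1,"tx":-0.0021,"ty":0.0066,"tz":0,"wx":0,"wy":0,"wz":0},
  {"fingers":1,"tx":-0.0016,"ty":0.0068,"tz":0,"wx":0,"wy":0,"wz":0},
  {"fingers":1,"tx":-0.0012,"ty":0.0068,"tz":0,"wx":0,"wy":0,"wz":0},
  {"fingers":1,"tx":-0.0008,"ty":0.0069,"tz":0,"wx":0,"wy":0,"wz":0},
  {"fingers":1,"tx":-0.0003,"ty":0.0069,"tz":0,"wx":0,"wy":0,"wz":0},
  {"fingers":1,"tx":0.0001,"ty":0.007,"tz":0,"wx":0,"wy":0,"wz":0},
  {"fingers":1,"tx":0.0006,"ty":0.0069,"tz":0,"wx":0,"wy":0,"wz":0},
  {"fingers":1,"tx":0.001,"ty":0.0069,"tz":0,"wx":0,"wy":0,"wz":0},
])

```text
clock: 5.32
tool_pos: [0.47, 0.1417, 0.0708]
tcp_rot: [1.0, -0.0, 0.001, -0.0]
wrist_force: [6.2, 3.2, -4.5]
gripper_width: 0.243
gripper_force: 25.0
```

play_rows([
  {"fingers":1,"tx":0.0019,"ty":0.0068,"tz":0,"wx":0,"wy":0,"wz":0},
  {"fingers":1,"tx":0.0021,"ty":0.0067,"tz":0,"wx":0,"wy":0,"wz":0},
  {"fingers":1,"tx":0.0023,"ty":0.0066,"tz":0,"wx":0,"wy":0,"wz":0},
  {"fingers":1,"tx":0.0027,"ty":0.0064,"tz":0,"wx":0,"wy":0,"wz":0},
  {"fingers":1,"tx":0.0031,"ty":0.0062,"tz":0,"wx":0,"wy":0,"wz":0},
  {"fingers":1,"tx":0.0035,"ty":0.006,"tz":0,"wx":0,"wy":0,"wz":0},
  {"fingers":1,"tx":0.0039,"ty":0.0058,"tz":0,"wx":0,"wy":0,"wz":0},
  {"fingers":1,"tx":0.0042,"ty":0.0055,"tz":0,"wx":0,"wy":0,"wz":0},
  {"fingers":1,"tx":0.0046,"ty":0.0052,"tz":0,"wx":0,"wy":0,"wz":0},
  {"fingers":1,"tx":0.0049,"ty":0.0049,"tz":0,"wx":0,"wy":0,"wz":0},
  {"fingers":1,"tx":0.0052,"ty":0.0046,"tz":0,"wx":0,"wy":0,"wz":0},
  {"fingers":1,"tx":0.0055,"ty":0.0043,"tz":0,"wx":0,"wy":0,"wz":0},
])

```text
clock: 6.32
tool_pos: [0.5139, 0.0725, 0.0707]
tcp_rot: [1.0, -0.0, -0.0, 0.0]
wrist_force: [0.6, 1.4, 0.3]
gripper_width: 0.238
gripper_force: 25.0
```

```bash
python3 - <<'E'
from h import *
s=env.read_state();p=s["tool_pos"];print(p,s["wrist_force"]);q=p[:2]-[.577,.161];a=np.arctan2(q[1],q[0])%(2*np.pi);print(np.hypot(*q),a,"value",np.pi+1.055-a)
p,d=grab_frame("top"); cv2.imwrite("pics/t2.png",cv2.resize(p[120:250,160:290],None,fx=4.6,fy=4.6,interpolation=cv2.INTER_CUBIC))
# plan: clockwise 1.43 rad in 24 rows
t=np.linspace(a,a-1.44,25);r=.1093*np.c_[np.cos(t),np.sin(t)]
for i,(x,y) in enumerate(np.diff(r,axis=0)): print(i,round(x,4),round(-y,4))
E
```

```text
[0.51385211 0.07251745 0.07074021] [0.61563283 1.40505248 0.30638713]
0.10870518830375575 4.092543256635644 value 0.1040493969541485
0 -0.0052 -0.004
1 -0.005 -0.0043
2 -0.0047 -0.0046
3 -0.0044 -0.0048
4 -0.0041 -0.0051
5 -0.0038 -0.0053
6 -0.0035 -0.0056
7 -0.0031 -0.0058
8 -0.0028 -0.0059
9 -0.0024 -0.0061
10 -0.0021 -0.0062
11 -0.0017 -0.0063
12 -0.0013 -0.0064
13 -0.0009 -0.0065
14 -0.0005 -0.0065
15 -0.0001 -0.0066
16 0.0003 -0.0066
17 0.0006 -0.0065
18 0.001 -0.0065
19 0.0014 -0.0064
20 0.0018 -0.0063
21 0.0022 -0.0062
22 0.0025 -0.006
23 0.0029 -0.0059
```

View pics/t2.png

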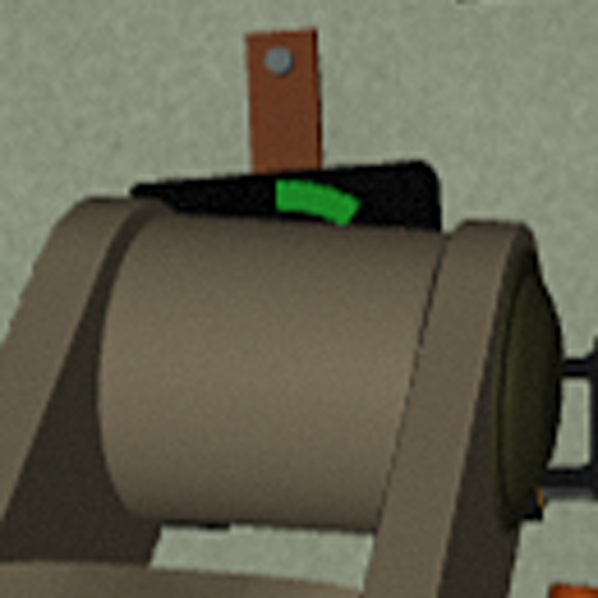

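The arm hides the nut from above, but the arc at (317,200) stays visible. A 1.2–1.27 rad stroke lands in the arc for any amount of play.

play_rows([
  {"fingers":1,"tx":-0.0052,"ty":-0.004,"tz":0,"wx":0,"wy":0,"wz":0},
  {"fingers":1,"tx":-0.005,"ty":-0.0043,"tz":0,"wx":0,"wy":0,"wz":0},
  {"fingers":1,"tx":-0.0047,"ty":-0.0046,"tz":0,"wx":0,"wy":0,"wz":0},
  {"fingers":1,"tx":-0.0044,"ty":-0.0048,"tz":0,"wx":0,"wy":0,"wz":0},
  {"fingers":1,"tx":-0.0041,"ty":-0.0051,"tz":0,"wx":0,"wy":0,"wz":0},
  {"fingers":1,"tx":-0.0038,"ty":-0.0053,"tz":0,"wx":0,"wy":0,"wz":0},
  {"fingers":1,"tx":-0.0035,"ty":-0.0056,"tz":0,"wx":0,"wy":0,"wz":0},
  {"fingers":1,"tx":-0.0031,"ty":-0.0058,"tz":0,"wx":0,"wy":0,"wz":0},
  {"fingers":1,"tx":-0.0028,"ty":-0.0059,"tz":0,"wx":0,"wy":0,"wz":0},
  {"fingers":1,"tx":-0.0024,"ty":-0.0061,"tz":0,"wx":0,"wy":0,"wz":0},
  {"fingers":1,"tx":-0.0021,"ty":-0.0062,"tz":0,"wx":0,"wy":0,"wz":0},
  {"fingers":1,"tx":-0.0017,"ty":-0.0063,"tz":0,"wx":0,"wy":0,"wz":0},
])

```text
clock: 7.37
tool_pos: [0.4708, 0.1377, 0.0708]
tcp_rot: [1.0, -0.0, 0.001, 0.0]
wrist_force: [6.7, -2.9, -3.8]
gripper_width: 0.241
gripper_force: 25.0
```

```bash
python3 - <<'E'
from h import *
s=env.read_state();p=s["tool_pos"];print(p,s["wrist_force"]);q=p[:2]-[.577,.161];a=np.arctan2(q[1],q[0])%(2*np.pi);print(np.hypot(*q),a,"value",np.pi+1.055-a)
w,_=grab_frame("wrist"); p,_=grab_frame("scene")
cv2.imwrite("pics/m3.png",np.hstack([cv2.resize(x,(400,250)) for x in(w,p)]))
cv2.imwrite("pics/w3.png",w);cv2.imwrite("pics/s3.png",p)
E
```

```text
[0.47083123 0.13768441 0.07079861] [ 6.67668653 -2.85370914 -3.81662336]
0.10869878335383157 3.3577697389306365 value 0.8388229146591564
```

View pics/m3.png

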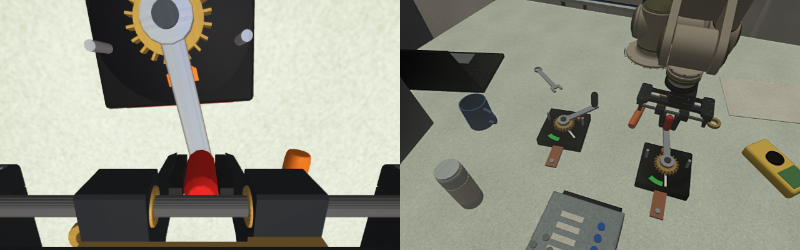

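The grip holds; the scene camera sees the nut near (429,260) full-scale. Enlarging that.

```bash
python3 - <<'E'
import cv2
p=cv2.imread("pics/s3.png")[220:320,370:490]
cv2.imwrite("pics/s3c.png",cv2.resize(p,None,fx=6,fy=6,interpolation=cv2.INTER_CUBIC))
E
```

```text
(no output)
```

View pics/s3c.png

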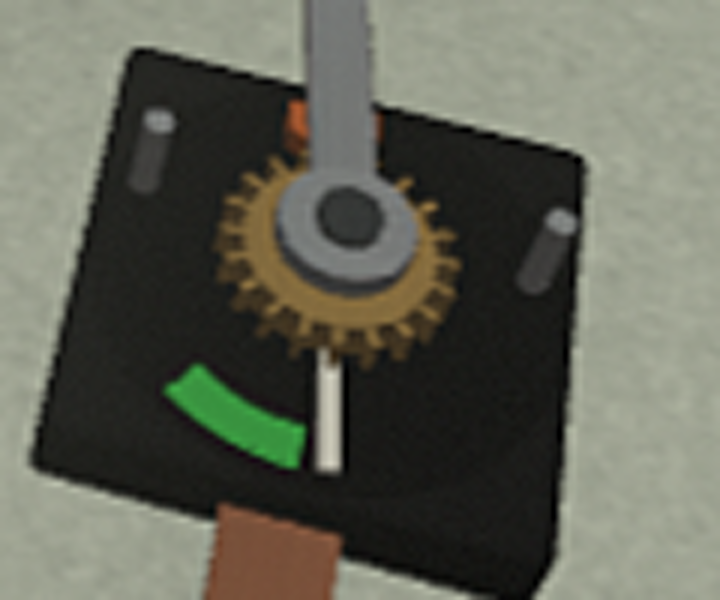

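The pointer tip at crop (328,470) is just short of the arc's near end (300,468).

```bash
python3 - <<'E'
from h import *
c=get_calibration("scene"); A=np.array([.577,.161])
for n,u,v,z in(("tip",328,470,.037),("base",328,360,.037),("arc0",300,468,.031),("arc1",165,388,.031),("hub",351,216,.063)):
    q=ray(c,370+u/6,220+v/6,z)[:2]; d=q-A; print(n,q,np.hypot(*d),"nut",.75-(np.arctan2(d[1],d[0])-.055))
E
```

```text
tip [0.64108349 0.17175761] 0.06498014709223862 nut 0.6386820497965672
base [0.60885089 0.16569373] 0.03219488076153011 nut 0.6586873418300423
arc0 [0.63960037 0.16533687] 0.06275041229354421 nut 0.7358318449329144
arc1 [0.62920559 0.12685221] 0.06238185222864833 nut 1.38425360723616
hub [0.57983189 0.16117606] 0.0028373602858280627 nut 0.7429088885489838
```

Measured nut ≈ 0.65 (arc ends check at 0.74 and 1.38). 0.42 rad more puts it mid-arc.

play_rows([
  {"fingers":1,"tx":-0.0013,"ty":-0.0064,"tz":0,"wx":0,"wy":0,"wz":0},
  {"fingers":1,"tx":-0.0009,"ty":-0.0065,"tz":0,"wx":0,"wy":0,"wz":0},
  {"fingers":1,"tx":-0.0005,"ty":-0.0065,"tz":0,"wx":0,"wy":0,"wz":0},
  {"fingers":1,"tx":-0.0001,"ty":-0.0066,"tz":0,"wx":0,"wy":0,"wz":0},
  {"fingers":1,"tx":0.0003,"ty":-0.0066,"tz":0,"wx":0,"wy":0,"wz":0},
  {"fingers":1,"tx":0.0006,"ty":-0.0065,"tz":0,"wx":0,"wy":0,"wz":0},
  {"fingers":1,"tx":0.001,"ty":-0.0065,"tz":0,"wx":0,"wy":0,"wz":0},
  {"fingers":1,"tx":0,"ty":0,"tz":0,"wx":0,"wy":0,"wz":0},
  {"fingers":1,"tx":0,"ty":0,"tz":0,"wx":0,"wy":0,"wz":0},
])

```text
clock: 8.22
tool_pos: [0.4703, 0.1831, 0.0708]
tcp_rot: [1.0, 0.0, 0.001, 0.0]
wrist_force: [5.8, -2.6, -3.8]
gripper_width: 0.24
gripper_force: 25.0
```

```bash
python3 - <<'E'
from h import *
p,_=grab_frame("scene"); cv2.imwrite("pics/s4c.png",cv2.resize(p[220:320,370:490],None,fx=6,fy=6,interpolation=cv2.INTER_CUBIC))
E
```

```text
(no output)
```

View pics/s4c.png

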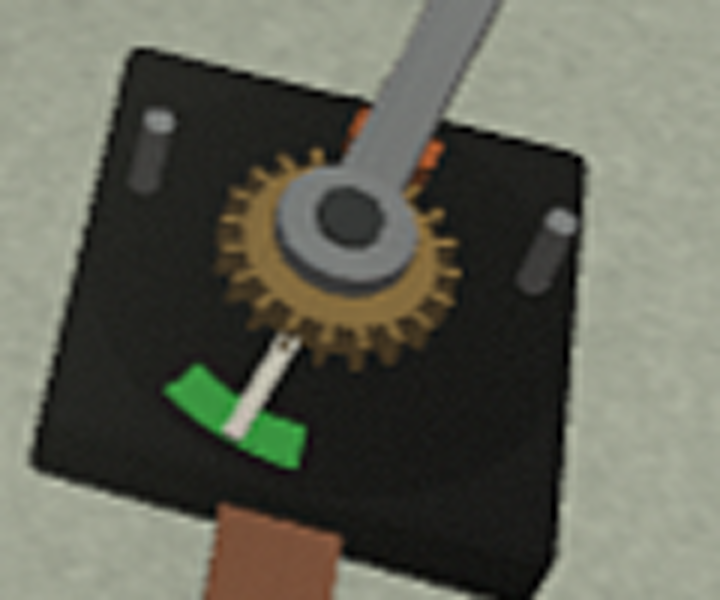

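The pointer tip (235,435) is in the middle of the green arc. Release and lift.

play_rows([
  {"fingers":-1,"tx":0,"ty":0,"tz":0,"wx":0,"wy":0,"wz":0},
  {"fingers":-1,"tx":0,"ty":0,"tz":0,"wx":0,"wy":0,"wz":0},
  {"fingers":-1,"tx":0,"ty":0,"tz":0,"wx":0,"wy":0,"wz":0},
  {"fingers":-1,"tx":0,"ty":0,"tz":0,"wx":0,"wy":0,"wz":0},
  {"fingers":-1,"tx":0,"ty":0,"tz":0,"wx":0,"wy":0,"wz":0},
  {"fingers":-1,"tx":0,"ty":0,"tz":0,"wx":0,"wy":0,"wz":0},
  {"fingers":-1,"tx":0,"ty":0,"tz":0,"wx":0,"wy":0,"wz":0},
  {"fingers":-1,"tx":0,"ty":0,"tz":0,"wx":0,"wy":0,"wz":0},
  {"fingers":-1,"tx":0,"ty":0,"tz":-0.02,"wx":0,"wy":0,"wz":0},
  {"fingers":-1,"tx":0,"ty":0,"tz":-0.03,"wx":0,"wy":0,"wz":0},
  {"fingers":-1,"tx":0,"ty":0,"tz":-0.03,"wx":0,"wy":0,"wz":0},
  {"fingers":-1,"tx":0,"ty":0,"tz":-0.03,"wx":0,"wy":0,"wz":0},
])

```text
clock: 9.27
tool_pos: [0.4695, 0.1827, 0.182]
tcp_rot: [1.0, -0.0, -0.0, -0.0]
wrist_force: [0.5, -1.0, -1.4]
gripper_width: 1.001
gripper_force: 0.0
```

play_rows([
  {"fingers":-1,"tx":0,"ty":0,"tz":0,"wx":0,"wy":0,"wz":0},
  {"fingers":-1,"tx":0,"ty":0,"tz":0,"wx":0,"wy":0,"wz":0},
  {"fingers":-1,"tx":0,"ty":0,"tz":0,"wx":0,"wy":0,"wz":0},
])

```text
clock: 9.52
tool_pos: [0.4693, 0.1826, 0.1799]
tcp_rot: [1.0, -0.0, -0.001, 0.0]
wrist_force: [0.2, 0.6, 0.6]
gripper_width: 1.002
gripper_force: 0.0
```

```bash
python3 - <<'E'
from h import *
p,_=grab_frame("scene"); cv2.imwrite("pics/s5.png",cv2.resize(p[150:320,350:550],None,fx=3.5,fy=3.5,interpolation=cv2.INTER_CUBIC))
E
```

```text
(no output)
```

View pics/s5.png

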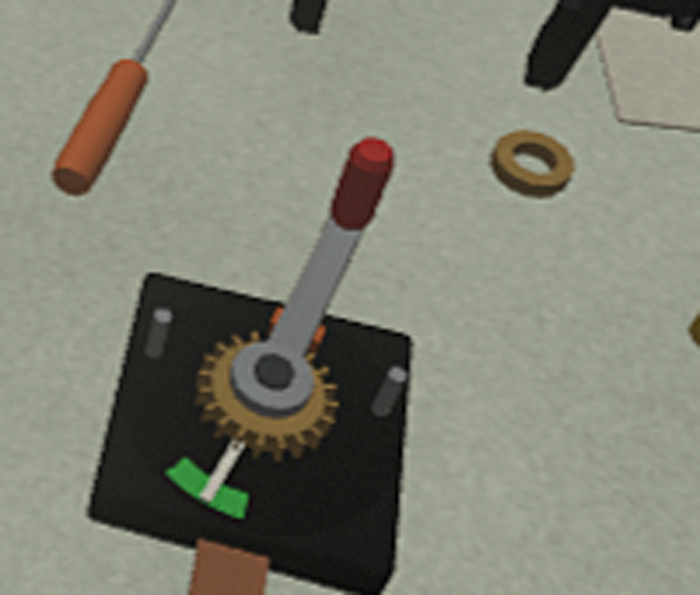

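The pointer at (208,497) is mid-arc and the fingers are clear of the knob.

```bash
python3 -c "
from h import *
print(ticket.job_done())"
```

```text
the job is handed in; nothing more can be done
None
```

The red clamp is tightened: its white pointer sits in the middle of the green arc, the handle is released, the black clamp was not touched, and the job was handed in at about 9.6 s (no verdict was shown).

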